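# Register a macaron tray under the stencil frame

## Task

Get the tray of macarons ready for stencilling: pushing with the fingers and never lifting it, slide the tray along the wooden board until it sits square and fully home against both steel stop bars, the far one and the left one. Then push the raised stencil frame over and lower it, without letting it slam, until it lies fully down round the tray. Do not touch the macarons or shake them out of place, and leave the kitchen timer, the bottle and the ribbon roll where they stand.

Things in the scene. Friction and masses are not known exactly. Their poses are not given: they have to be found in the camera images.
- station: Stencil station, fixed: light wooden board (275 x 405 mm, its top 8 mm above the table) with an L of two steel stop bars and a hinged frame. Origin: on the table below the centre of the tray when that is home. x points away from the robot to the far bar, y to the left bar, z up. The board reaches from x = -160 to +115 mm, y = -240 to +165 mm.
- far_stop (a point): Middle of the upper inner edge of the far stop bar: at station x = +71.5, y = 0, z = 24 mm. The bar runs along the station's y behind the whole tray, 16 mm wide and 16 mm high above the board; its inner face looks to -x.
- left_stop (a point): Middle of the upper inner edge of the left stop bar: at station x = -10, y = +130.5, z = 24 mm. The bar runs along the station's x, 16 mm wide, 16 mm high above the board, 160 mm long; its inner face looks to -y.
- tray: White tray, 260 x 142 x 14 mm, 0.13 to 0.22 kg empty, four macarons loose on it; its rim leans outward, widest at the top, 14 mm above the board. Origin: centre of the underside. Its x axis runs along the length and points to about the station's +y, its y axis across. Home: origin at station x = 0, y = 0, z = 8 mm. It starts on the board, nearer the robot and right of home, a little turned.
- frame (a joint): Angle of the stencil frame (rad): 0 = lying flat on the station, 1.57 = upright; it starts about upright, its top edge then 240 mm above the table. As it grows the front bar rises and swings away from the robot. The hinge is stiff (about 0.45 N m): the frame stays at any angle, and 1 to 4 N square to its face at the front bar moves it either way.
- frame_hinge (a point): Middle of the frame's hinge axis, which runs along the station's y: station x = +97, y = 0, z = 45 mm. The axis lies in the plane of the frame's upper face.
- frame_edge (a point): Middle of the frame's front bar, on the upper face (looks up when the frame is down, away from the robot when upright), 184 mm from the hinge axis. Outer edge 11 mm farther out. Bars 22 mm wide, 18 mm deep, front bar 313 mm long. Lips under the front and right bars drop round the tray with 5 mm clearance; a tray not home stops them. Down, this face is 45 mm above the table.
- macaron_1: Macaron, about 42 mm across and 25 mm high, fragile, loose on the tray; origin: centre of its underside. It belongs under opening_1.
- macaron_2: Macaron, about 42 mm across and 25 mm high, fragile, loose on the tray; origin: centre of its underside. It belongs under opening_2.
- macaron_3: Macaron, about 42 mm across and 25 mm high, fragile, loose on the tray; origin: centre of its underside. It belongs under opening_3.
- macaron_4: Macaron, about 42 mm across and 25 mm high, fragile, loose on the tray; origin: centre of its underside. It belongs under opening_4.
- opening_1 (a point): Centre of a 28 mm round opening in the clear sheet of the frame; with the frame down at station x = -27, y = +48 mm.
- opening_2 (a point): Centre of a 28 mm round opening in the clear sheet of the frame; with the frame down at station x = -27, y = -48 mm.
- opening_3 (a point): Centre of a 28 mm round opening in the clear sheet of the frame; with the frame down at station x = +27, y = +48 mm.
- opening_4 (a point): Centre of a 28 mm round opening in the clear sheet of the frame; with the frame down at station x = +27, y = -48 mm.
- timer: Bystander: kitchen timer with a red ribbed knob on a cream base, 70 mm across, 37 mm high, standing left of the station; origin: centre of the underside.
- bottle: Bystander: small colour bottle, 30 mm across, 86 mm high, standing behind the station at the right; origin: centre of the underside.
- ribbon: Bystander: roll of ribbon, 66 mm across, 25 mm high, lying to the right of the station; origin: centre of the underside.
Not all that is in view belongs to the job. Leave any black look-alike of the macaron_4 alone. Leave any blue look-alike of the macaron_2 alone.

How it is judged:
On the way:
1. the tray is home against both stop bars (within 5 mm) while the frame is still raised (x of tray in the frame of station between -0.005 and 0.003 m and y of tray in the frame of station between -0.005 and 0.003 m and angle between the x axis of tray and the y axis of station, either way round below 0.03 rad and value of joint frame above 0.5 rad), for 0.2 s.
At the end, for the whole second after the job is handed in: The tray rests on the board within 3.5 mm of both stop bars and square to them within 1.7 degrees, the stencil frame is fully down (within 0.03 rad) round it, and each macaron lies flat with its centre within 11 mm of its opening (x of tray in the frame of station between -0.0035 and 0.003 m and y of tray in the frame of station between -0.0035 and 0.003 m and angle between the x axis of tray and the y axis of station, either way round below 0.03 rad and height (world z) of tray below 0.012 m and linear speed of tray below 0.01 m/s and value of joint frame below 0.03 rad and horizontal distance between macaron_1 and opening_1 below 0.011 m and horizontal distance between macaron_2 and opening_2 below 0.011 m and horizontal distance between macaron_3 and opening_3 below 0.011 m and horizontal distance between macaron_4 and opening_4 below 0.011 m and angle between each of macaron_1, macaron_2, macaron_3, macaron_4's own z axis and vertical below 0.3 rad); the robot touches nothing.
It fails at once if the tray is lifted (10 mm) or tipped (0.15 rad) (height (world z) of tray above 0.018 m or angle between tray's own z axis and vertical above 0.15 rad).
It fails at once if the robot touches a macaron (contact force between any of the arm, the fingers and macaron_1 above 0.5 N or contact force between any of the arm, the fingers and macaron_2 above 0.5 N or contact force between any of the arm, the fingers and macaron_3 above 0.5 N or contact force between any of the arm, the fingers and macaron_4 above 0.5 N).
It fails at once if the frame slams or is flung (faster than 2.5 rad/s) (velocity of joint frame below -2.5 rad/s or velocity of joint frame above 2.5 rad/s).
It fails at once if a bystander is moved (15 mm) or tipped (distance of any of timer, bottle, ribbon from where it was at the start of the episode above 0.015 m or angle between any of timer, bottle, ribbon's own z axis and vertical above 0.3 rad).
It also fails if it takes over 58 s, if anything falls off the work surface, if the arm or the gripper's body presses on something with over 40 N, if the wrist force passes 120 N, or if a joint passes its speed limit or range.

## Robot

A 6-joint arm with a two-finger parallel gripper is mounted at the origin on a cart in front of the work surface, level with it; the furniture and walls round the work are solid. World frame = base frame: x ahead of the robot, y to its left, z up, the work surface at z = 0. Lengths are in m, angles in rad, forces in N, time in s.
With the tool pointing down it reaches from about 0.4 to 0.825 m from the base axis. Payload 7 kg.
Tool frame: the origin (TCP) lies at the very end of the fingers, on their centre line; the grasp point (between the pads) lies 19 mm behind it; z points along the fingers, y is the line along which they close (so a half turn about z gives the same grasp; the last joint's range is limited). The gripper opens to 88 mm and grips with 3 to 60 N. Pads are 19 mm wide; open, the fingers measure 130 mm over their backs; the gripper's body (78 mm by 193 mm) begins 47 mm behind the grasp point.
Start: joints at [1.512, 0.359, 0.012, 0, -1.224, -0.288], TCP at [0.229, 0.635, 0.227] pointing down, gripper open.
Joint ranges: [-3.07, 3.07], [-1.43, 2.12], [-1.02, 1.25], [-3.03, 1.67], [-3.05, -0], [-3.03, 3.03]. Speed limits (rad/s): [2.39, 2.39, 3.01, 3.14, 3.14, 3.14].

## Interface

Orientations are given as [roll, pitch, yaw] about the fixed x, y, z axes, in that order (R = Rz(yaw) Ry(pitch) Rx(roll)).
In Python, from station import arm gives the robot as it stands. The module is installed in compiled form; this text tells all that it offers.
- The arm moves only by the shell command python3 -m crank 'ROWS' [FORCE]. ROWS is JSON, a list of rows, each an object of numbers: "dx", "dy", "dz": the shift along the world's x, y, z in m; "twist": the turn about the world's z in degrees; "grip": the opening, from -1 (shut) to 1 (fully open). A call has exactly 5 rows; each row is the pose to reach, as a shift and turn from the pose commanded when the call began; what a row does not reach only later rows make up. A row lasts 1/12 s, in which the tool goes at most 41.7 mm and 7.16 degrees, less where a joint would pass 70% of its speed; a pose out of reach is approached as far as the arm can. A call with a gripper value outside its range is refused whole. The fingers move at their own pace and stop on an object; FORCE is the grip in N (left out, the last holds). Time passes only in rows, so rows that repeat a pose let the fingers close, or fill a call up. It gives the time, the measured TCP pose, the force, the opening and the grip force at its end, in the units of the state.
- arm.get_state(): the state, without advancing time (a new reading comes with each control period).
- arm.grab_frame(name): name is "side" or "top"; returns the picture (420x560x3 uint8, red, green, blue); there is no depth.
- arm.get_calibration(name): a dict with "fx", "fy", "cx", "cy" (pixels), "cam_to_world" (4x4, takes a point from camera to world coordinates). Camera axes: x right, y down, z forward; pixel columns grow to the right and rows downward; lengths in m; the calibration is good to about 2 mm. A picture is of the moment at which its call begins. get_calibration takes no time and is no camera call.
- arm.job_done(): hands the job in; it is judged then, once.
The state is a dict: "t": time; "q": joint angles; "qd": joint speeds; "joint_efforts": joint torques, N m; "eef_pos": TCP position; "ee_rot": TCP orientation; "force": force on the tool from outside, world axes, zero at the start; "moment": the same for the moment, N m; "width": finger opening in m; "gripper_force": force on a finger pad.
Only numpy, scipy, OpenCV 4.12 (cv2) and the standard library are available. Lean on these libraries where they do the work, as an engineer would, in place of code of your own. Each camera call takes 0.05 s, during which the arm holds its last target. There are 200 camera calls.

## Working session

There is one attempt and no reset: what is moved stays moved. The work goes in short steps, Python scripts to look and compute and a shell command to move; the robot and the scene stay as the last step left them, time stands still between calls to the robot, and variables do not carry over. Pictures are saved under pics/ and viewed, at most 10 in all, crops included, and the job is handed in when it is done.

```bash
mkdir -p pics; cat > h.py <<'E'
import numpy as np,cv2
from station import arm
def snap(n,f,crop=None,s=1):
    im=arm.grab_frame(n)[:,:,::-1].copy(); cv2.imwrite('pics/raw_'+f,im)
    if crop: im=im[crop[1]:crop[3],crop[0]:crop[2]]
    cv2.imwrite('pics/'+f,cv2.resize(im,None,fx=s,fy=s,interpolation=cv2.INTER_CUBIC))
def ray(n,u,v):
    c=arm.get_calibration(n);T=np.array(c['cam_to_world'])
    return T[:3,3],T[:3,:3]@np.array([(u-c['cx'])/c['fx'],(v-c['cy'])/c['fy'],1])
def atz(n,u,v,z):
    o,d=ray(n,u,v);return o+d*(z-o[2])/d[2]
def proj(n,p):
    c=arm.get_calibration(n);T=np.array(c['cam_to_world']);q=T[:3,:3].T@(np.array(p)-T[:3,3])
    return np.round([c['fx']*q[0]/q[2]+c['cx'],c['fy']*q[1]/q[2]+c['cy']],1)
def tri(a,b):
    A=np.zeros((3,3));B=np.zeros(3);L=[]
    for n,u,v in (a,b):
        o,d=ray(n,u,v);d=d/np.linalg.norm(d);P=np.eye(3)-np.outer(d,d);A+=P;B+=P@o;L.append((o,P))
    x=np.linalg.solve(A,B);return x,[round(float(np.linalg.norm(P@(x-o))),4) for o,P in L]
E
python3 -c "
from h import *
snap('top','t1.png',None,1.42);snap('side','s1.png',None,1.42)
for n in('top','side'):
  c=arm.get_calibration(n);print(n,c['fx'],np.round(c['cam_to_world'],3).tolist())
print(arm.get_state())"
```

```text
top 401.0326353601444 [[-0.007, -0.986, 0.166, 0.393], [-1.0, 0.004, -0.019, -0.12], [0.019, -0.166, -0.986, 1.156], [0.0, 0.0, 0.0, 1.0]]
side 498.73538109129134 [[-1.0, 0.001, 0.026, 0.535], [-0.019, 0.641, -0.767, 1.167], [-0.017, -0.767, -0.641, 1.148], [0.0, 0.0, 0.0, 1.0]]
{'t': 0.1, 'q': array([ 1.51211588e+00,  3.59298643e-01,  1.11401481e-02, -2.90021026e-04,
       -1.22409097e+00, -2.88072880e-01]), 'qd': array([ 0.00078441, -0.00117826,  0.00195462,  0.00068228, -0.00111241,
        0.00115756]), 'joint_efforts': array([-2.09804799e-03, -5.84165025e+01,  2.93751115e+01,  7.01558948e+00,
        1.01555165e-02, -5.16831676e-05]), 'eef_pos': array([0.22929674, 0.63439452, 0.22572596]), 'ee_rot': array([ 3.14012193e+00, -1.51460069e-04, -3.46851967e-01]), 'force': array([-0.23441682, -0.55207948,  0.07661261]), 'moment': array([-0.02366599,  0.02542644,  0.0224197 ]), 'gripper_force': 0.0, 'width': 0.08754704610336751}
```

View pics/t1.png

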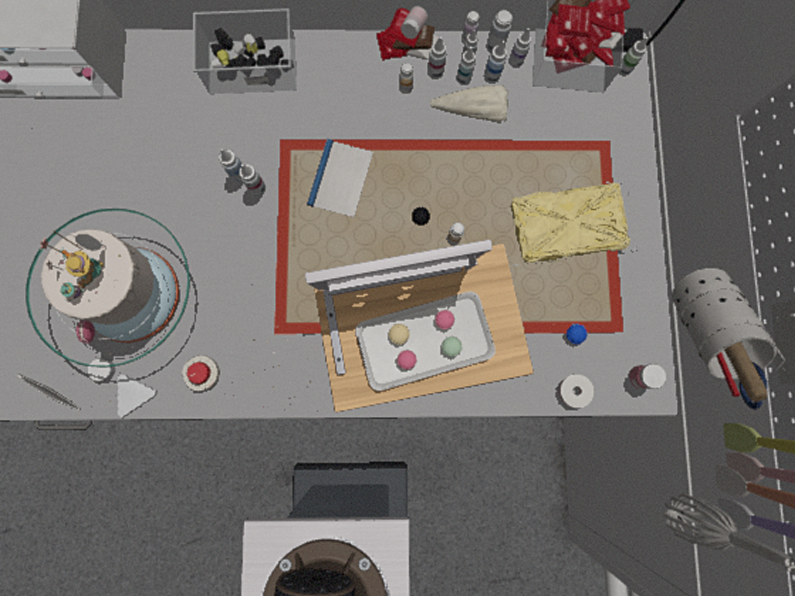

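View pics/s1.png

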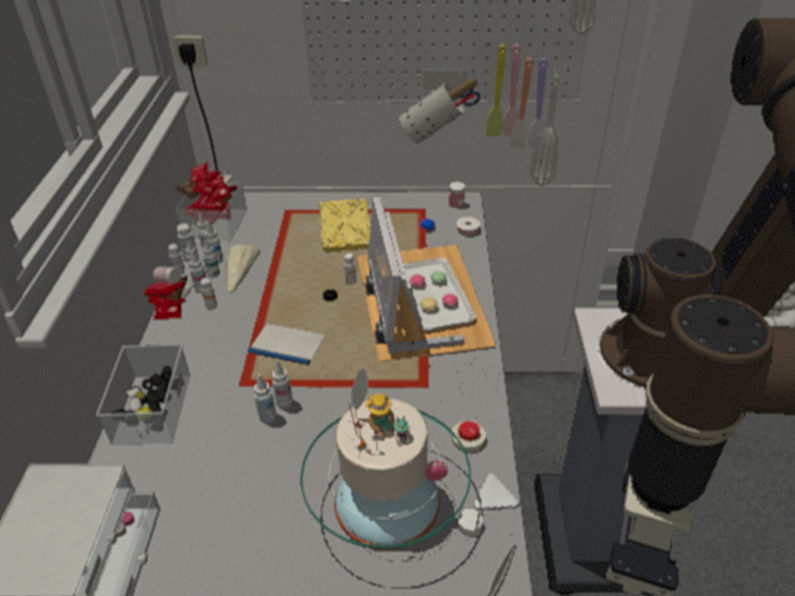

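The top view shows the board with near-left (336,410), near-right (533,373) and far-right (503,244). The tray is at about (427,342), the frame's top bar runs from (308,276) to (491,245), and the timer is at (199,373). The ribbon is at (576,391) and the bottle at (456,232). The black (421,216) and blue (576,334) balls are look-alikes off the tray, so I'll leave them. Next I'll take an enlarged crop.

```bash
python3 -c "
import cv2
im=cv2.imread('pics/raw_t1.png')[160:295,205:385];cv2.imwrite('pics/t1c.png',cv2.resize(im,None,fx=4.4,fy=4.4,interpolation=cv2.INTER_CUBIC))
im=cv2.imread('pics/raw_s1.png')[135:255,240:360];cv2.imwrite('pics/s1c.png',cv2.resize(im,None,fx=5,fy=5,interpolation=cv2.INTER_CUBIC))"
```

```text
(no output)
```

View pics/t1c.png

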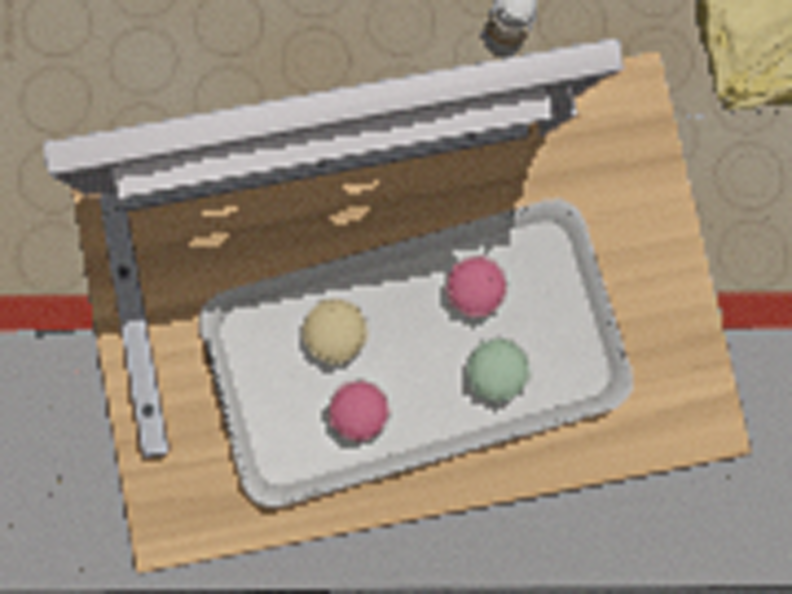

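View pics/s1c.png

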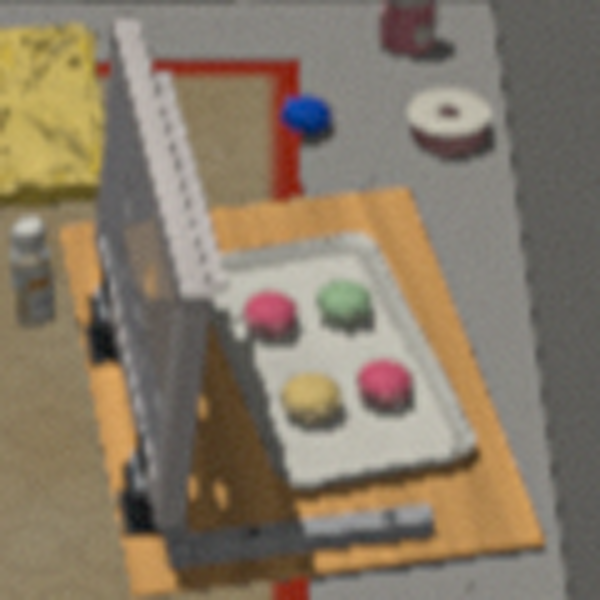

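The crops show the board corners at t1c (137,572), (748,453) and (660,52), and the tray rim's outer edge from left (207,320)-(245,490) to right (585,230)-(632,380). The side crop has the board's near-left corner at (542,545), near-right at (408,187) and far-right at (62,228). All four macarons are on the tray.

```bash
python3 - <<'E'
from h import *
T=lambda u,v:('top',205+u/4.4,160+v/4.4)
S=lambda u,v:('side',240+u/5,135+v/5)
for nm,a,b in [('NL',(137,572),(542,545)),('NR',(748,453),(408,187)),('FR',(660,52),(62,228)),('barNear',(153,452),(433,510)),('frameTopR',(619,45),(125,20)),('frameTopL',(45,148),(190,297)),('red1',(358,408),(386,378)),('green',(497,367),(344,296)),('yel',(335,328),(310,388)),('pink3',(476,284),(270,306))]:
    x,r=tri(T(*a),S(*b));print(nm,np.round(x,4),r,np.round(atz(*T(*a),.008),4),np.round(atz(*S(*b),.008),4))
P=[atz(*T(*p),.008)[:2] for p in [(137,572),(748,453),(660,52)]]
Q=[atz(*S(*p),.008)[:2] for p in [(542,545),(408,187),(62,228)]]
M=(np.array(P)+np.array(Q))/2
L=np.array([[-.160,.165],[-.160,-.240],[.115,-.240]])
def fit(L,M):
    l=L-L.mean(0);m=M-M.mean(0);a=np.arctan2((l[:,0]*m[:,1]-l[:,1]*m[:,0]).sum(),(l*m).sum())
    R=np.array([[np.cos(a),-np.sin(a)],[np.sin(a),np.cos(a)]]);t=M.mean(0)-R@L.mean(0);return a,t,M-(L@R.T+t)
for X in (np.array(P),np.array(Q),M):
    a,t,e=fit(L,X);print('station',np.degrees(a),t,np.round(e,4).tolist())
a,t,e=fit(L,M);R=np.array([[np.cos(a),-np.sin(a)],[np.sin(a),np.cos(a)]])
print('tray edges in station (z=.022):')
for p in [(207,330),(243,480),(285,505),(600,408),(588,235),(630,375),(530,205)]:
    w=atz(*T(*p),.022)[:2];print(p,np.round(w,4),np.round(R.T@(w-t),4))
for nm,p in dict(timer=(199,373),ribbon=(576,391),bottle=(456,240)).items(): print(nm,np.round(atz('top',p[0]/1.42,p[1]/1.42,.03),3))
E
```

```text
NL [ 0.3548 -0.0161  0.0005] [0.0001, 0.0001] [ 0.3551 -0.0168  0.008 ] [ 0.3559 -0.0083  0.008 ]
NR [ 0.4265 -0.4118  0.0041] [0.0013, 0.0013] [ 0.4277 -0.4109  0.008 ] [ 0.4257 -0.4062  0.008 ]
FR [ 0.6947 -0.3649  0.001 ] [0.0024, 0.0024] [ 0.6953 -0.3638  0.008 ] [ 0.6913 -0.3544  0.008 ]
barNear [ 0.4284 -0.0271  0.0219] [0.0019, 0.0019] [ 0.4307 -0.0262  0.008 ] [ 0.4252 -0.0416  0.008 ]
frameTopR [ 0.636  -0.2933  0.2329] [0.004, 0.004] [ 0.7002 -0.3363  0.008 ] [ 0.6559 -0.6498  0.008 ]
frameTopL [0.5822 0.0144 0.2336] [0.0018, 0.0018] [0.6307 0.0471 0.008 ] [ 0.5917 -0.2695  0.008 ]
red1 [ 0.4548 -0.1576  0.0249] [0.0024, 0.0024] [ 0.4582 -0.1585  0.008 ] [ 0.4512 -0.1771  0.008 ]
green [ 0.4811 -0.247   0.0268] [0.0016, 0.0016] [ 0.4842 -0.2493  0.008 ] [ 0.4786 -0.2703  0.008 ]
yel [ 0.5068 -0.1434  0.0279] [0.0014, 0.0014] [ 0.5102 -0.1439  0.008 ] [ 0.505  -0.1663  0.008 ]
pink3 [ 0.5346 -0.2345  0.0277] [0.0016, 0.0016] [ 0.5387 -0.2367  0.008 ] [ 0.5329 -0.2587  0.008 ]
station 10.271950855862922 [ 0.54116791 -0.14833836] [[0.0007, -0.0022], [0.0011, 0.0021], [-0.0019, 0.0002]]
station 10.109627963306089 [ 0.5397907  -0.14095071] [[0.0026, -0.0018], [0.0012, -0.0009], [-0.0038, 0.0026]]
station 10.190876775250311 [ 0.54047918 -0.14464435] [[0.0017, -0.002], [0.0012, 0.0006], [-0.0028, 0.0014]]
tray edges in station (z=.022):
(207, 330) [ 0.5079 -0.0612] [-0.0173  0.0878]
(243, 480) [ 0.4123 -0.0845] [-0.1155  0.0818]
(285, 505) [ 0.3964 -0.1112] [-0.1358  0.0584]
(600, 408) [ 0.4565 -0.3133] [-0.1125 -0.1512]
(588, 235) [ 0.5688 -0.3091] [-0.0012 -0.1669]
(630, 375) [ 0.4775 -0.3334] [-0.0954 -0.1746]
(530, 205) [ 0.5888 -0.2717] [ 0.0251 -0.1336]
timer [0.432 0.247 0.03 ]
ribbon [ 0.392 -0.489  0.03 ]
bottle [ 0.698 -0.261  0.03 ]
```

Station origin comes out at about (0.541, -0.147) with yaw 10.2°. The tray is centred at station (-53, -43) mm, turned +6.3°. I'll swing round and take a position in front of its near edge with the fingers open and matched to its yaw.

```bash
python3 -m crank '[{"dx":0.02,"dy":-0.035,"grip":1},{"dx":0.035,"dy":-0.07,"grip":1},{"dx":0.053,"dy":-0.105,"grip":1},{"dx":0.07,"dy":-0.14,"grip":1},{"dx":0.088,"dy":-0.175,"grip":1}]'
python3 -m crank '[{"dx":0.015,"dy":-0.038,"twist":4,"grip":1},{"dx":0.03,"dy":-0.076,"twist":8,"grip":1},{"dx":0.045,"dy":-0.114,"twist":12,"grip":1},{"dx":0.06,"dy":-0.152,"twist":16,"grip":1},{"dx":0.075,"dy":-0.19,"twist":20,"grip":1}]'
python3 -m crank '[{"dx":0.004,"dy":-0.04,"twist":3,"grip":1},{"dx":0.008,"dy":-0.08,"twist":6,"grip":1},{"dx":0.01,"dy":-0.12,"twist":9,"grip":1},{"dx":0.01,"dy":-0.16,"twist":12,"grip":1},{"dx":0.01,"dy":-0.19,"twist":16.4,"grip":1}]'
python3 -m crank '[{"dy":-0.04,"grip":1},{"dy":-0.08,"grip":1},{"dy":-0.12,"grip":1},{"dy":-0.16,"grip":1},{"dy":-0.2,"grip":1}]'
```

```text
invalid input at $[0]: expected keys dx, dy, dz, twist, grip
invalid input at $[0]: expected keys dx, dy, dz, twist, grip
invalid input at $[0]: expected keys dx, dy, dz, twist, grip
invalid input at $[0]: expected keys dx, dy, dz, twist, grip
```

```bash
python3 -m crank '[{"dx":0.02,"dy":-0.035,"dz":0,"twist":0,"grip":1},{"dx":0.035,"dy":-0.07,"dz":0,"twist":0,"grip":1},{"dx":0.053,"dy":-0.105,"dz":0,"twist":0,"grip":1},{"dx":0.07,"dy":-0.14,"dz":0,"twist":0,"grip":1},{"dx":0.088,"dy":-0.175,"dz":0,"twist":0,"grip":1}]'
python3 -m crank '[{"dx":0.015,"dy":-0.038,"dz":0,"twist":4,"grip":1},{"dx":0.03,"dy":-0.076,"dz":0,"twist":8,"grip":1},{"dx":0.045,"dy":-0.114,"dz":0,"twist":12,"grip":1},{"dx":0.06,"dy":-0.152,"dz":0,"twist":16,"grip":1},{"dx":0.075,"dy":-0.19,"dz":0,"twist":20,"grip":1}]'
python3 -m crank '[{"dx":0.004,"dy":-0.04,"dz":0,"twist":3,"grip":1},{"dx":0.008,"dy":-0.08,"dz":0,"twist":6,"grip":1},{"dx":0.01,"dy":-0.12,"dz":0,"twist":9,"grip":1},{"dx":0.01,"dy":-0.16,"dz":0,"twist":12,"grip":1},{"dx":0.01,"dy":-0.19,"dz":0,"twist":16.4,"grip":1}]'
python3 -m crank '[{"dx":0,"dy":-0.04,"dz":0,"twist":0,"grip":1},{"dx":0,"dy":-0.08,"dz":0,"twist":0,"grip":1},{"dx":0,"dy":-0.12,"dz":0,"twist":0,"grip":1},{"dx":0,"dy":-0.16,"dz":0,"twist":0,"grip":1},{"dx":0,"dy":-0.2,"dz":0,"twist":0,"grip":1}]'
```

```text
t: 0.52
eef_pos: [0.3177, 0.4578, 0.2261]
ee_rot: [3.141, 0.0, -0.346]
force: [0.2, 0.0, 0.1]
width: 0.0877
gripper_force: 0.0
t: 0.93
eef_pos: [0.3925, 0.2677, 0.2265]
ee_rot: [-3.142, 0.0, 0.006]
force: [1.1, 0.4, 1.2]
width: 0.0877
gripper_force: 0.0
t: 1.35
eef_pos: [0.4015, 0.0771, 0.2264]
ee_rot: [-3.142, 0.0, 0.29]
force: [0.6, 0.2, -0.6]
width: 0.088
gripper_force: 0.0
t: 1.77
eef_pos: [0.4017, -0.1221, 0.2268]
ee_rot: [-3.142, -0.001, 0.289]
force: [1.4, -0.6, -0.4]
width: 0.0877
gripper_force: 0.0
```

```bash
python3 -m crank '[{"dx":0,"dy":-0.035,"dz":0,"twist":0,"grip":1},{"dx":0,"dy":-0.07,"dz":0,"twist":0,"grip":1},{"dx":0,"dy":-0.105,"dz":0,"twist":0,"grip":1},{"dx":0,"dy":-0.105,"dz":-0.03,"twist":0,"grip":1},{"dx":0,"dy":-0.105,"dz":-0.07,"twist":0,"grip":1}]'
python3 -m crank '[{"dx":0,"dy":0,"dz":-0.035,"twist":0,"grip":1},{"dx":0,"dy":0,"dz":-0.07,"twist":0,"grip":1},{"dx":0,"dy":0,"dz":-0.1,"twist":0,"grip":1},{"dx":0,"dy":0,"dz":-0.125,"twist":0,"grip":1},{"dx":0,"dy":0,"dz":-0.141,"twist":0,"grip":1}]'
python3 -c "
from h import *
snap('top','t2.png',(190,150,400,307),3.8)"
```

```text
t: 2.18
eef_pos: [0.4042, -0.2278, 0.1581]
ee_rot: [3.139, -0.006, 0.285]
force: [1.0, 0.7, -0.9]
width: 0.0878
gripper_force: 0.0
t: 2.6
eef_pos: [0.4006, -0.225, 0.013]
ee_rot: [-3.14, 0.003, 0.288]
force: [0.1, 0.5, -0.7]
width: 0.0876
gripper_force: 0.0
```

View pics/t2.png

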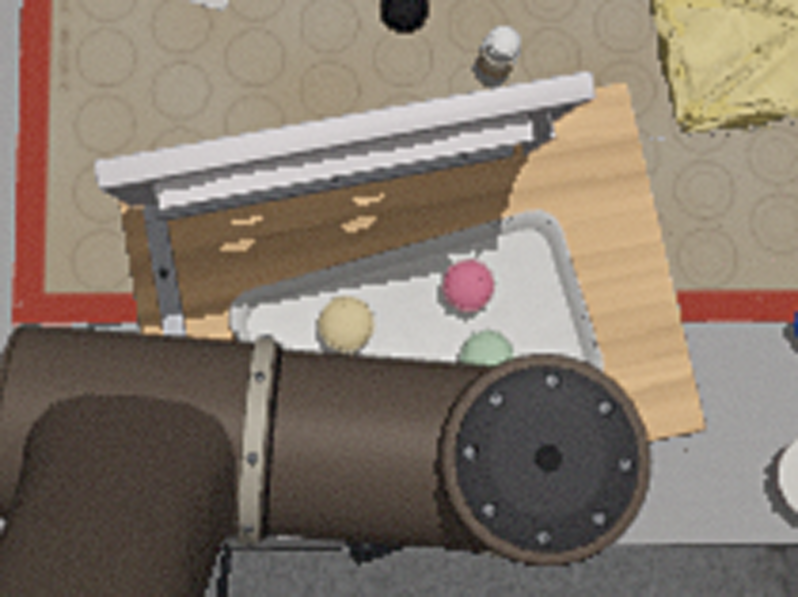

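The arm hides the tray's near edge, and the rest of the scene is unchanged. I'll push gently while straightening the tray.

```bash
python3 -m crank '[{"dx":0.003,"dy":0.001,"dz":0,"twist":0,"grip":1},{"dx":0.007,"dy":0.002,"dz":0,"twist":0,"grip":1},{"dx":0.010,"dy":0.003,"dz":0,"twist":0,"grip":1},{"dx":0.013,"dy":0.004,"dz":0,"twist":0,"grip":1},{"dx":0.016,"dy":0.005,"dz":0,"twist":0,"grip":1}]'
python3 -m crank '[{"dx":0.003,"dy":0.001,"dz":0,"twist":0,"grip":1},{"dx":0.006,"dy":0.001,"dz":0,"twist":-0.5,"grip":1},{"dx":0.009,"dy":0.002,"dz":0,"twist":-1,"grip":1},{"dx":0.012,"dy":0.003,"dz":0,"twist":-1.6,"grip":1},{"dx":0.015,"dy":0.003,"dz":0,"twist":-2.2,"grip":1}]'
python3 -m crank '[{"dx":0.003,"dy":0.0005,"dz":0,"twist":-0.6,"grip":1},{"dx":0.006,"dy":0.001,"dz":0,"twist":-1.2,"grip":1},{"dx":0.009,"dy":0.0015,"dz":0,"twist":-1.8,"grip":1},{"dx":0.012,"dy":0.002,"dz":0,"twist":-2.4,"grip":1},{"dx":0.015,"dy":0.0025,"dz":0,"twist":-3,"grip":1}]'
python3 -m crank '[{"dx":0.003,"dy":0.0005,"dz":0,"twist":-0.3,"grip":1},{"dx":0.006,"dy":0.001,"dz":0,"twist":-0.6,"grip":1},{"dx":0.009,"dy":0.0015,"dz":0,"twist":-0.9,"grip":1},{"dx":0.012,"dy":0.002,"dz":0,"twist":-1.1,"grip":1},{"dx":0.014,"dy":0.0025,"dz":0,"twist":-1.1,"grip":1}]'
```

```text
t: 3.07
eef_pos: [0.4194, -0.2202, 0.0167]
ee_rot: [3.141, -0.002, 0.289]
force: [-1.8, -0.6, 1.2]
width: 0.0876
gripper_force: 1.0
t: 3.48
eef_pos: [0.4335, -0.217, 0.0155]
ee_rot: [-3.141, 0.0, 0.249]
force: [-2.7, -0.0, 1.4]
width: 0.0877
gripper_force: 1.1
t: 3.9
eef_pos: [0.4488, -0.2147, 0.0155]
ee_rot: [-3.142, 0.0, 0.197]
force: [-2.1, -0.0, 2.3]
width: 0.0875
gripper_force: 1.1
t: 4.32
eef_pos: [0.463, -0.2122, 0.0156]
ee_rot: [3.141, -0.0, 0.178]
force: [-1.7, -0.6, 1.4]
width: 0.0878
gripper_force: 1.0
```

```bash
python3 -m crank '[{"dx":-0.015,"dy":-0.003,"dz":0,"twist":0,"grip":-1},{"dx":-0.025,"dy":-0.005,"dz":0.02,"twist":0,"grip":-1},{"dx":-0.025,"dy":-0.02,"dz":0.05,"twist":0,"grip":-1},{"dx":-0.02,"dy":-0.055,"dz":0.07,"twist":0,"grip":-1},{"dx":-0.01,"dy":-0.09,"dz":0.085,"twist":0,"grip":-1}]' 10
python3 -m crank '[{"dx":0.01,"dy":-0.035,"dz":0,"twist":0,"grip":-1},{"dx":0.03,"dy":-0.065,"dz":0,"twist":0,"grip":-1},{"dx":0.06,"dy":-0.075,"dz":0,"twist":0,"grip":-1},{"dx":0.095,"dy":-0.075,"dz":0,"twist":0,"grip":-1},{"dx":0.118,"dy":-0.075,"dz":0,"twist":0,"grip":-1}]'
python3 -c "
from h import *
snap('side','s3.png',(220,120,380,260),4)
snap('top','t3.png')"
```

```text
t: 4.73
eef_pos: [0.4536, -0.3029, 0.1036]
ee_rot: [3.14, -0.004, 0.181]
force: [1.4, 0.2, 0.4]
width: 0.0602
gripper_force: 0.0
t: 5.15
eef_pos: [0.5734, -0.3789, 0.1004]
ee_rot: [3.14, -0.002, 0.177]
force: [0.5, -0.4, 0.5]
width: 0.0264
gripper_force: 0.0
```

View pics/s3.png

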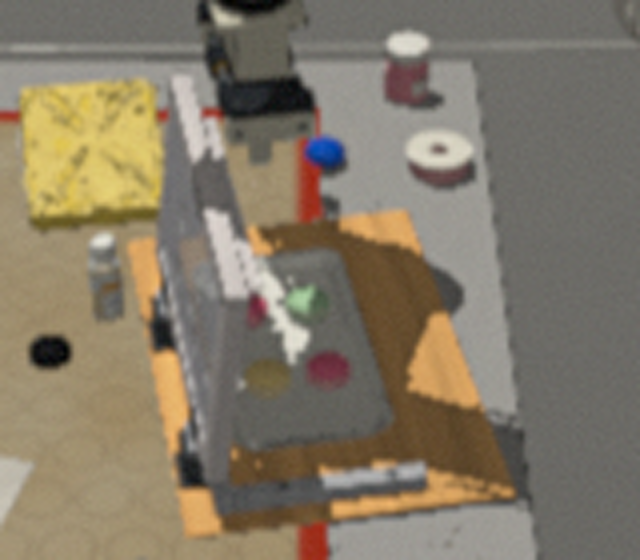

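The arm shades the tray. It is now nearly square, with near-left rim at (392,425), near-right at (335,252) and all the macarons in place. I'll compute its pose.

```bash
python3 - <<'E'
from h import *
a=np.radians(10.2);R=np.array([[np.cos(a),-np.sin(a)],[np.sin(a),np.cos(a)]]);t=np.array([.541,-.147])
S=lambda u,v:('side',220+u/4,120+v/4)
for p,z in [((392,425),.022),((335,252),.022),((378,380),.022),((345,280),.022),((430,463),.024),((430,480),.024),((325,475),.024),((516,497),.008),((405,210),.008)]:
    w=atz(*S(*p),z)[:2];print(p,np.round(R.T@(w-t)*1000,1))
print(R.T@(np.array(arm.get_state()['eef_pos'][:2])-t))
E
```

```text
(392, 425) [-75.   82.3]
(335, 252) [ -74.5 -162.3]
(378, 380) [-75.6  23.6]
(345, 280) [ -75.3 -119. ]
(430, 463) [-95.1 135.4]
(430, 480) [-90.5 155.1]
(325, 475) [ -7.7 134.2]
(516, 497) [-159.3  170.7]
(405, 210) [-157.9 -234.3]
[-0.00806205 -0.23300692]
```

```bash
python3 -m crank '[{"dx":0,"dy":0,"dz":-0.03,"twist":0,"grip":-1},{"dx":0,"dy":0,"dz":-0.055,"twist":0,"grip":-1},{"dx":0,"dy":0,"dz":-0.075,"twist":0,"grip":-1},{"dx":0,"dy":0,"dz":-0.085,"twist":0,"grip":-1},{"dx":-0.001,"dy":0.006,"dz":-0.085,"twist":0,"grip":-1}]'
python3 -m crank '[{"dx":-0.001,"dy":0.006,"dz":0,"twist":0,"grip":-1},{"dx":-0.002,"dy":0.012,"dz":0,"twist":0,"grip":-1},{"dx":-0.003,"dy":0.017,"dz":0,"twist":0,"grip":-1},{"dx":-0.0035,"dy":0.020,"dz":0,"twist":0,"grip":-1},{"dx":-0.004,"dy":0.023,"dz":0,"twist":0,"grip":-1}]'
python3 -m crank '[{"dx":-0.0005,"dy":0.003,"dz":0,"twist":0,"grip":-1},{"dx":-0.001,"dy":0.006,"dz":0,"twist":0,"grip":-1},{"dx":-0.0016,"dy":0.009,"dz":0,"twist":0,"grip":-1},{"dx":-0.002,"dy":0.012,"dz":0,"twist":0,"grip":-1},{"dx":-0.0027,"dy":0.015,"dz":0,"twist":0,"grip":-1}]'
python3 -m crank '[{"dx":-0.0005,"dy":0.003,"dz":0,"twist":0,"grip":-1},{"dx":-0.001,"dy":0.006,"dz":0,"twist":0,"grip":-1},{"dx":-0.0016,"dy":0.009,"dz":0,"twist":0,"grip":-1},{"dx":-0.002,"dy":0.012,"dz":0,"twist":0,"grip":-1},{"dx":-0.0027,"dy":0.015,"dz":0,"twist":0,"grip":-1}]'
```

```text
t: 5.67
eef_pos: [0.568, -0.3712, 0.0129]
ee_rot: [-3.14, 0.003, 0.178]
force: [-0.2, 0.6, 0.0]
width: 0.0003
gripper_force: 0.0
t: 6.08
eef_pos: [0.5661, -0.3477, 0.0169]
ee_rot: [3.141, -0.002, 0.179]
force: [-0.6, -0.3, 0.8]
width: 0.0003
gripper_force: 0.0
t: 6.5
eef_pos: [0.5629, -0.3333, 0.0157]
ee_rot: [3.141, -0.0, 0.179]
force: [0.4, -1.5, -0.1]
width: 0.0003
gripper_force: 0.8
t: 6.92
eef_pos: [0.56, -0.318, 0.0156]
ee_rot: [3.141, -0.0, 0.179]
force: [-0.5, -1.7, 0.5]
width: 0.0003
gripper_force: 0.8
```

```bash
python3 -m crank '[{"dx":-0.0005,"dy":0.003,"dz":0,"twist":0,"grip":-1},{"dx":-0.001,"dy":0.006,"dz":0,"twist":0,"grip":-1},{"dx":-0.0016,"dy":0.009,"dz":0,"twist":0,"grip":-1},{"dx":-0.002,"dy":0.012,"dz":0,"twist":0,"grip":-1},{"dx":-0.0025,"dy":0.014,"dz":0,"twist":0,"grip":-1}]'
python3 -m crank '[{"dx":-0.0002,"dy":0.001,"dz":0,"twist":0,"grip":-1},{"dx":-0.0004,"dy":0.002,"dz":0,"twist":0,"grip":-1},{"dx":-0.0005,"dy":0.003,"dz":0,"twist":0,"grip":-1},{"dx":-0.0007,"dy":0.004,"dz":0,"twist":0,"grip":-1},{"dx":-0.0007,"dy":0.004,"dz":0,"twist":0,"grip":-1}]'
```

```text
t: 7.33
eef_pos: [0.5575, -0.3038, 0.0156]
ee_rot: [3.142, -0.0, 0.179]
force: [-0.2, -1.6, 0.8]
width: 0.0007
gripper_force: 0.8
t: 7.75
eef_pos: [0.5568, -0.3001, 0.0155]
ee_rot: [-3.142, 0.0, 0.179]
force: [0.1, -0.8, 1.5]
width: 0.0006
gripper_force: 0.5
```

```bash
for i in 1; do python3 -m crank '[{"dx":-0.0002,"dy":0.001,"dz":0,"twist":0,"grip":-1},{"dx":-0.0003,"dy":0.0015,"dz":0,"twist":0,"grip":-1},{"dx":-0.0004,"dy":0.002,"dz":0,"twist":0,"grip":-1},{"dx":-0.0004,"dy":0.0025,"dz":0,"twist":0,"grip":-1},{"dx":-0.0005,"dy":0.003,"dz":0,"twist":0,"grip":-1}]' | grep force:; done
```

```text
force: [0.3, -1.8, 1.3]
gripper_force: 0.9
```

```bash
python3 -m crank '[{"dx":-0.0002,"dy":0.001,"dz":0,"twist":0,"grip":-1},{"dx":-0.0003,"dy":0.0015,"dz":0,"twist":0,"grip":-1},{"dx":-0.0004,"dy":0.002,"dz":0,"twist":0,"grip":-1},{"dx":-0.0004,"dy":0.0025,"dz":0,"twist":0,"grip":-1},{"dx":-0.0005,"dy":0.003,"dz":0,"twist":0,"grip":-1}]'
```

```text
t: 8.58
eef_pos: [0.5558, -0.2942, 0.0156]
ee_rot: [3.142, 0.0, 0.179]
force: [0.7, -1.6, 0.8]
width: 0.0003
gripper_force: 0.9
```

```bash
python3 -m crank '[{"dx":-0.0002,"dy":0.001,"dz":0,"twist":0,"grip":-1},{"dx":-0.0003,"dy":0.0015,"dz":0,"twist":0,"grip":-1},{"dx":-0.0004,"dy":0.002,"dz":0,"twist":0,"grip":-1},{"dx":-0.0004,"dy":0.0025,"dz":0,"twist":0,"grip":-1},{"dx":-0.0005,"dy":0.003,"dz":0,"twist":0,"grip":-1}]' | grep -E "eef|force:"
```

```text
eef_pos: [0.5566, -0.2923, 0.0161]
force: [2.6, -9.4, -2.2]
gripper_force: 5.0
```

```bash
python3 -m crank '[{"dx":-0.0002,"dy":0.001,"dz":0,"twist":0,"grip":-1},{"dx":-0.0003,"dy":0.0015,"dz":0,"twist":0,"grip":-1},{"dx":-0.0004,"dy":0.002,"dz":0,"twist":0,"grip":-1},{"dx":-0.0004,"dy":0.0025,"dz":0,"twist":0,"grip":-1},{"dx":-0.0005,"dy":0.003,"dz":0,"twist":0,"grip":-1}]'| grep -E "eef|force:"; python3 -c "
from h import *
snap('side','s4.png',(220,120,380,260),4)
snap('top','t4.png',(190,150,350,290),4)"
```

```text
eef_pos: [0.558, -0.2914, 0.0172]
force: [4.1, -20.3, -1.5]
gripper_force: 10.4
```

```bash
python3 -m crank '[{"dx":0.002,"dy":-0.012,"dz":0,"twist":0,"grip":-1},{"dx":0.005,"dy":-0.03,"dz":0,"twist":0,"grip":-1},{"dx":0.005,"dy":-0.035,"dz":0.03,"twist":0,"grip":-1},{"dx":-0.01,"dy":-0.04,"dz":0.06,"twist":0,"grip":-1},{"dx":-0.04,"dy":-0.04,"dz":0.085,"twist":0,"grip":-1}]' | grep -E "eef|force:"
python3 -m crank '[{"dx":-0.04,"dy":0,"dz":0,"twist":0,"grip":1},{"dx":-0.075,"dy":0.01,"dz":0,"twist":0,"grip":1},{"dx":-0.087,"dy":0.045,"dz":0,"twist":0,"grip":1},{"dx":-0.087,"dy":0.085,"dz":0,"twist":0,"grip":1},{"dx":-0.087,"dy":0.125,"dz":0,"twist":0,"grip":1}]'| grep -E "eef|force:"
python3 -m crank '[{"dx":0,"dy":0.03,"dz":0,"twist":0,"grip":1},{"dx":0,"dy":0.035,"dz":-0.03,"twist":0,"grip":1},{"dx":0,"dy":0.035,"dz":-0.06,"twist":0,"grip":1},{"dx":0,"dy":0.035,"dz":-0.078,"twist":0,"grip":1},{"dx":0,"dy":0.035,"dz":-0.085,"twist":0,"grip":1}]'| grep -E "eef|force:|rot|width"
```

```text
eef_pos: [0.5164, -0.3291, 0.101]
force: [0.9, -0.6, 0.7]
gripper_force: 0.0
eef_pos: [0.4259, -0.2025, 0.1005]
force: [1.3, 0.3, -0.1]
gripper_force: 0.0
eef_pos: [0.4256, -0.1677, 0.0132]
ee_rot: [-3.14, 0.005, 0.179]
force: [0.0, 0.2, 0.2]
width: 0.0618
gripper_force: 0.0
```

View pics/s4.png

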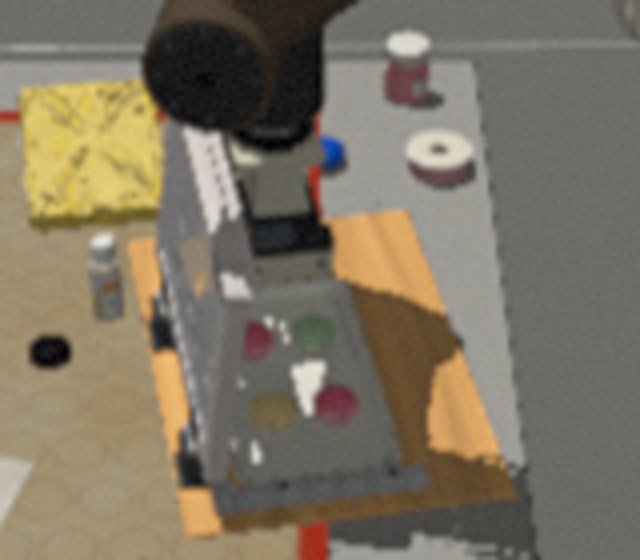

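The tray now lies against the left bar with its macarons in place. Next is the final push against the far bar with both fingers.

```bash
python3 -m crank '[{"dx":0.005,"dy":0.001,"dz":0,"twist":0,"grip":1},{"dx":0.011,"dy":0.002,"dz":0,"twist":0,"grip":1},{"dx":0.017,"dy":0.003,"dz":0,"twist":0,"grip":1},{"dx":0.021,"dy":0.0038,"dz":0,"twist":0,"grip":1},{"dx":0.024,"dy":0.0043,"dz":0,"twist":0,"grip":1}]' | grep -E "eef|force:|width"
python3 -m crank '[{"dx":0.002,"dy":0.0004,"dz":0,"twist":0,"grip":1},{"dx":0.004,"dy":0.0007,"dz":0,"twist":0,"grip":1},{"dx":0.006,"dy":0.001,"dz":0,"twist":0,"grip":1},{"dx":0.007,"dy":0.0013,"dz":0,"twist":0,"grip":1},{"dx":0.008,"dy":0.0015,"dz":0,"twist":0,"grip":1}]' | grep -E "eef|force:|width"
```

```text
eef_pos: [0.4535, -0.1639, 0.0165]
force: [-0.1, -0.1, -0.3]
width: 0.087
gripper_force: 0.0
eef_pos: [0.4587, -0.1626, 0.0154]
force: [-2.7, -1.5, 2.2]
width: 0.0879
gripper_force: 1.9
```

```bash
python3 -m crank '[{"dx":0.001,"dy":0.0002,"dz":0,"twist":0,"grip":1},{"dx":0.0015,"dy":0.0003,"dz":0,"twist":0,"grip":1},{"dx":0.002,"dy":0.0004,"dz":0,"twist":0,"grip":1},{"dx":0.0025,"dy":0.0004,"dz":0,"twist":0,"grip":1},{"dx":0.003,"dy":0.0005,"dz":0,"twist":0,"grip":1}]' | grep -E "eef|force:|width"
```

```text
eef_pos: [0.4616, -0.1621, 0.0154]
force: [-6.9, -3.7, 5.6]
width: 0.0878
gripper_force: 3.5
```

```bash
python3 -m crank '[{"dx":0.001,"dy":0.0002,"dz":0,"twist":0,"grip":1},{"dx":0.0015,"dy":0.0003,"dz":0,"twist":0,"grip":1},{"dx":0.002,"dy":0.0004,"dz":0,"twist":0,"grip":1},{"dx":0.0025,"dy":0.0004,"dz":0,"twist":0,"grip":1},{"dx":0.003,"dy":0.0005,"dz":0,"twist":0,"grip":1}]' | grep -E "eef|force:|width"
```

```text
eef_pos: [0.4619, -0.162, 0.015]
force: [-12.7, -4.6, 12.5]
width: 0.0877
gripper_force: 6.8
```

Both stops are felt. I'll retreat, close the fingers and go over behind the frame, then check the tray before lowering.

```bash
python3 -m crank '[{"dx":-0.008,"dy":-0.0015,"dz":0,"twist":0,"grip":1},{"dx":-0.025,"dy":-0.005,"dz":0.0,"twist":0,"grip":1},{"dx":-0.03,"dy":-0.005,"dz":0.03,"twist":0,"grip":-1},{"dx":-0.03,"dy":-0.005,"dz":0.07,"twist":0,"grip":-1},{"dx":-0.03,"dy":-0.005,"dz":0.11,"twist":0,"grip":-1}]' | grep -E "eef|force:"
python3 -m crank '[{"dx":0,"dy":0.005,"dz":0.04,"twist":0,"grip":-1},{"dx":0,"dy":0.01,"dz":0.08,"twist":0,"grip":-1},{"dx":0,"dy":0.015,"dz":0.12,"twist":0,"grip":-1},{"dx":0,"dy":0.02,"dz":0.16,"twist":0,"grip":-1},{"dx":0.03,"dy":0.02,"dz":0.175,"twist":0,"grip":-1}]' | grep -E "eef|force:"
python3 -m crank '[{"dx":0.04,"dy":0.004,"dz":0,"twist":0,"grip":-1},{"dx":0.08,"dy":0.008,"dz":0,"twist":0,"grip":-1},{"dx":0.12,"dy":0.012,"dz":0,"twist":0,"grip":-1},{"dx":0.16,"dy":0.016,"dz":0,"twist":0,"grip":-1},{"dx":0.2,"dy":0.02,"dz":0,"twist":0,"grip":-1}]' | grep -E "eef|force:|rot"
python3 -c "
from h import *
snap('side','s5.png',(220,120,380,260),4)
snap('top','t5.png',(190,150,350,290),4)"
```

```text
eef_pos: [0.4355, -0.1663, 0.1265]
force: [2.0, 0.7, 0.2]
gripper_force: 0.0
eef_pos: [0.4658, -0.1462, 0.3087]
force: [1.5, -0.4, 1.0]
gripper_force: 0.0
eef_pos: [0.6686, -0.1258, 0.3007]
ee_rot: [-3.142, -0.003, 0.179]
force: [0.7, -0.2, 1.0]
gripper_force: 0.0
```

View pics/s5.png

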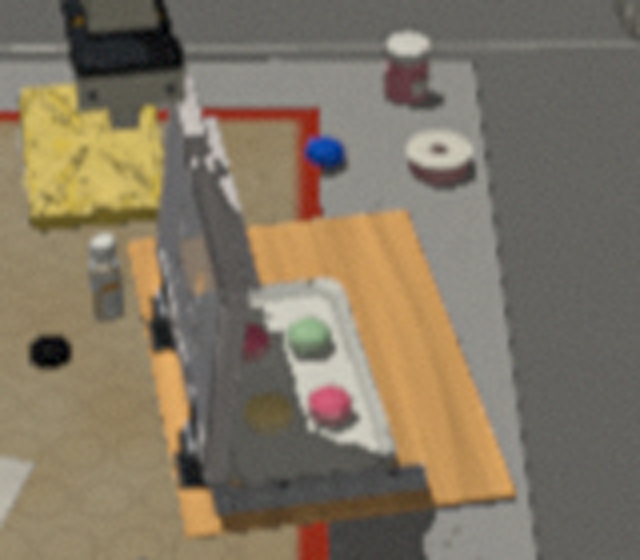

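The tray sits against the left bar. The near rim edge passes (362,325)-(392,435), the right rim edge is at about (320,278), and the macarons are undisturbed. I'll check this numerically, calibrated against the board corners.

```bash
python3 - <<'E'
from h import *
a=np.radians(10.2);R=np.array([[np.cos(a),-np.sin(a)],[np.sin(a),np.cos(a)]]);t=np.array([.541,-.147])
S=lambda u,v:('side',220+u/4,120+v/4)
for p,z in [((362,325),.022),((390,430),.022),((376,375),.022),((320,278),.022),((290,282),.022),((425,465),.024),((515,497),.008),((405,210),.008),((332,403),.033),((309,333),.033)]:
    w=atz(*S(*p),z)[:2];print(p,np.round(R.T@(w-t)*1000,1))
w=np.array(arm.get_state()['eef_pos']);print(R.T@(w[:2]-t),w[2])
# predicted home rim corners in side crop
for q in [(-71,100,22),(-71,0,22),(-71,-100,22),(0,-130,22),(-40,-130,22)]:
    q=np.array(q)/1000; P=np.r_[R@q[:2]+t,q[2]]; print(q,(proj('side',P)-[220,120])*4)
g=cv2.imread('pics/t5.png');cv2.imwrite('pics/t5v.png',g)
E
```

```text
(362, 325) [-77.3 -52.3]
(390, 430) [-72.   88.1]
(376, 375) [-75.3  16.9]
(320, 278) [ -53.3 -126. ]
(290, 282) [ -25.2 -125.1]
(425, 465) [-90.5 137. ]
(515, 497) [-158.5  170.6]
(405, 210) [-157.9 -234.3]
(332, 403) [-28.3  58.2]
(309, 333) [-26.3 -36.6]
[ 0.13157696 -0.00146364] 0.295991918027334
[-0.071  0.1    0.022] [392.  439.6]
[-0.071  0.     0.022] [367.2 363.2]
[-0.071 -0.1    0.022] [344.4 293.2]
[ 0.    -0.13   0.022] [262. 282.]
[-0.04  -0.13   0.022] [304.8 277.2]
```

View pics/t5.png

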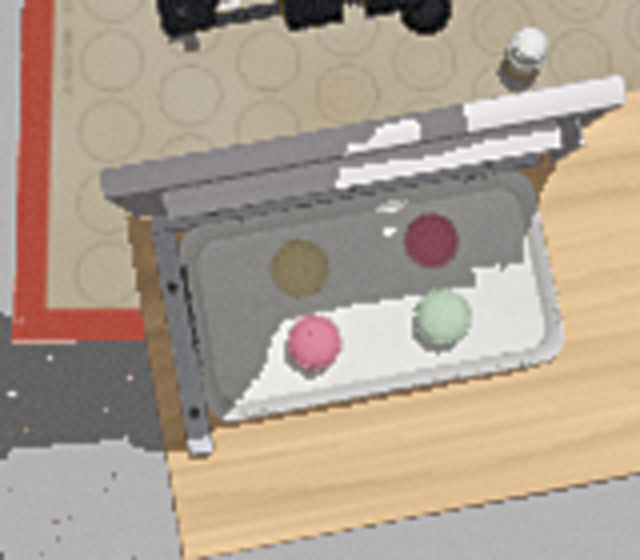

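The top crop shows the tray snug in the L, with its near edge from (250,413) to (540,360). The macarons are at (314,341), (443,318), (300,267) and (432,240), and the arm is behind the frame.

```bash
python3 - <<'E'
from h import *
T=lambda u,v:('top',190+u/4,150+v/4)
S=lambda u,v:('side',220+u/4,120+v/4)
a=np.radians(10.2);R=np.array([[np.cos(a),-np.sin(a)],[np.sin(a),np.cos(a)]])
# station origin per camera: from board/bar seen in that camera
for t in ([.541,-.147],):
    t=np.array(t)
    for p,z in [((250,413),.022),((540,360),.022),((562,340),.022),((535,225),.022),((185,558),.008),((195,437),.024),((210,450),.024),((210,437),.024),((314,341),.033),((443,318),.033),((300,267),.033),((432,240),.033)]:
        print(p,np.round(R.T@(atz(*T(*p),z)[:2]-t)*1000,1))
E
```

```text
(250, 413) [-68.3  97.9]
(540, 360) [ -69.  -110.5]
(562, 340) [ -57.9 -128.8]
(535, 225) [  26.8 -126.6]
(185, 558) [-158.7  160.6]
(195, 437) [-77.8 138.4]
(210, 450) [-88.6 129.7]
(210, 437) [-79.8 128.1]
(314, 341) [-27.7  44.7]
(443, 318) [-28.2 -47.5]
(300, 267) [25.7 45. ]
(432, 240) [ 27.8 -50.6]
```

The tray is home and square, and the macarons are within about 4 mm of their openings. Now I'll plan the arc for lowering the frame.

```bash
python3 -m crank '[{"dx":0,"dy":0,"dz":-0.03,"twist":0,"grip":-1},{"dx":0,"dy":0,"dz":-0.055,"twist":0,"grip":-1},{"dx":0,"dy":0,"dz":-0.07,"twist":0,"grip":-1},{"dx":-0.004,"dy":-0.001,"dz":-0.07,"twist":0,"grip":-1},{"dx":-0.008,"dy":-0.0015,"dz":-0.07,"twist":0,"grip":-1}]' | grep -E "eef|force:|width"
python3 -m crank '[{"dx":-0.003,"dy":-0.0005,"dz":0,"twist":0,"grip":-1},{"dx":-0.006,"dy":-0.001,"dz":0,"twist":0,"grip":-1},{"dx":-0.009,"dy":-0.0015,"dz":0,"twist":0,"grip":-1},{"dx":-0.012,"dy":-0.002,"dz":0,"twist":0,"grip":-1},{"dx":-0.015,"dy":-0.0025,"dz":0,"twist":0,"grip":-1}]' | grep -E "eef|force:"
python3 - <<'E'
import numpy as np
c,s=np.cos(np.radians(10.2)),np.sin(np.radians(10.2))
for th in np.arange(1.6,-.01,-.1):
    x=.097-.186*np.cos(th)+.0095;z=.045+.186*np.sin(th)
    print(round(th,2),'st x %.3f'%x,'world %.4f %.4f z %.4f'%(.541+c*x,-.147+s*x,z))
E
```

```text
eef_pos: [0.6578, -0.1278, 0.2302]
force: [-0.6, 0.4, 0.0]
width: 0.0006
gripper_force: 0.0
eef_pos: [0.6427, -0.1305, 0.2315]
force: [-0.1, -0.6, -0.2]
gripper_force: 0.0
1.6 st x 0.112 world 0.6512 -0.1272 z 0.2309
1.5 st x 0.093 world 0.6329 -0.1305 z 0.2305
1.4 st x 0.075 world 0.6147 -0.1337 z 0.2283
1.3 st x 0.057 world 0.5968 -0.1370 z 0.2242
1.2 st x 0.039 world 0.5795 -0.1401 z 0.2184
1.1 st x 0.022 world 0.5628 -0.1431 z 0.2108
1.0 st x 0.006 world 0.5469 -0.1459 z 0.2015
0.9 st x -0.009 world 0.5320 -0.1486 z 0.1907
0.8 st x -0.023 world 0.5183 -0.1511 z 0.1784
0.7 st x -0.036 world 0.5058 -0.1533 z 0.1648
0.6 st x -0.047 world 0.4947 -0.1553 z 0.1500
0.5 st x -0.057 world 0.4852 -0.1570 z 0.1342
0.4 st x -0.065 world 0.4772 -0.1585 z 0.1174
0.3 st x -0.071 world 0.4709 -0.1596 z 0.1000
0.2 st x -0.076 world 0.4664 -0.1604 z 0.0820
0.1 st x -0.079 world 0.4637 -0.1609 z 0.0636
-0.0 st x -0.080 world 0.4628 -0.1611 z 0.0450
```

```bash
python3 -m crank '[{"dx":-0.004,"dy":-0.0007,"dz":0,"twist":0,"grip":-1},{"dx":-0.008,"dy":-0.0014,"dz":0,"twist":0,"grip":-1},{"dx":-0.012,"dy":-0.0021,"dz":-0.001,"twist":0,"grip":-1},{"dx":-0.016,"dy":-0.0028,"dz":-0.001,"twist":0,"grip":-1},{"dx":-0.020,"dy":-0.0035,"dz":-0.002,"twist":0,"grip":-1}]' | grep -E "eef|force:|width"
python3 -m crank '[{"dx":-0.005,"dy":-0.001,"dz":-0.001,"twist":0,"grip":-1},{"dx":-0.01,"dy":-0.002,"dz":-0.002,"twist":0,"grip":-1},{"dx":-0.015,"dy":-0.003,"dz":-0.003,"twist":0,"grip":-1},{"dx":-0.020,"dy":-0.004,"dz":-0.004,"twist":0,"grip":-1},{"dx":-0.025,"dy":-0.0045,"dz":-0.0055,"twist":0,"grip":-1}]' | grep -E "eef|force:"
```

```text
eef_pos: [0.623, -0.1339, 0.2288]
force: [2.5, 0.8, 1.9]
width: 0.0004
gripper_force: 1.0
eef_pos: [0.5974, -0.1387, 0.2231]
force: [1.5, -0.3, 1.1]
gripper_force: 1.0
```

```bash
python3 -m crank '[{"dx":-0.007,"dy":-0.001,"dz":-0.002,"twist":0,"grip":-1},{"dx":-0.014,"dy":-0.0022,"dz":-0.0046,"twist":0,"grip":-1},{"dx":-0.021,"dy":-0.0035,"dz":-0.0074,"twist":0,"grip":-1},{"dx":-0.0275,"dy":-0.0045,"dz":-0.0103,"twist":0,"grip":-1},{"dx":-0.034,"dy":-0.0055,"dz":-0.0134,"twist":0,"grip":-1}]' | grep -E "eef|force:"
python3 -m crank '[{"dx":-0.0065,"dy":-0.001,"dz":-0.0036,"twist":0,"grip":-1},{"dx":-0.013,"dy":-0.0022,"dz":-0.0074,"twist":0,"grip":-1},{"dx":-0.019,"dy":-0.0033,"dz":-0.0114,"twist":0,"grip":-1},{"dx":-0.025,"dy":-0.0044,"dz":-0.0156,"twist":0,"grip":-1},{"dx":-0.031,"dy":-0.0055,"dz":-0.020,"twist":0,"grip":-1}]' | grep -E "eef|force:"
python3 -m crank '[{"dx":-0.0056,"dy":-0.001,"dz":-0.0048,"twist":0,"grip":-1},{"dx":-0.011,"dy":-0.002,"dz":-0.0098,"twist":0,"grip":-1},{"dx":-0.0163,"dy":-0.0029,"dz":-0.015,"twist":0,"grip":-1},{"dx":-0.0214,"dy":-0.0038,"dz":-0.0204,"twist":0,"grip":-1},{"dx":-0.0263,"dy":-0.0047,"dz":-0.026,"twist":0,"grip":-1}]' | grep -E "eef|force:"
```

```text
eef_pos: [0.563, -0.1441, 0.2093]
force: [1.8, -0.1, 0.2]
gripper_force: 0.9
eef_pos: [0.5322, -0.1495, 0.1892]
force: [2.1, -0.5, 0.3]
gripper_force: 0.7
eef_pos: [0.506, -0.1541, 0.1631]
force: [1.7, -0.5, 0.6]
gripper_force: 0.6
```

```bash
python3 -m crank '[{"dx":-0.0046,"dy":-0.0008,"dz":-0.0058,"twist":0,"grip":-1},{"dx":-0.009,"dy":-0.0016,"dz":-0.0118,"twist":0,"grip":-1},{"dx":-0.0131,"dy":-0.0023,"dz":-0.018,"twist":0,"grip":-1},{"dx":-0.017,"dy":-0.003,"dz":-0.0242,"twist":0,"grip":-1},{"dx":-0.0206,"dy":-0.0037,"dz":-0.0306,"twist":0,"grip":-1}]' | grep -E "eef|force:"
python3 -m crank '[{"dx":-0.0034,"dy":-0.0006,"dz":-0.0066,"twist":0,"grip":-1},{"dx":-0.0065,"dy":-0.0011,"dz":-0.0134,"twist":0,"grip":-1},{"dx":-0.0093,"dy":-0.0016,"dz":-0.0202,"twist":0,"grip":-1},{"dx":-0.012,"dy":-0.0021,"dz":-0.0272,"twist":0,"grip":-1},{"dx":-0.0143,"dy":-0.0026,"dz":-0.0342,"twist":0,"grip":-1}]' | grep -E "eef|force:"
python3 -m crank '[{"dx":-0.002,"dy":-0.0003,"dz":-0.007,"twist":0,"grip":-1},{"dx":-0.0035,"dy":-0.0006,"dz":-0.0142,"twist":0,"grip":-1},{"dx":-0.005,"dy":-0.0009,"dz":-0.0214,"twist":0,"grip":-1},{"dx":-0.006,"dy":-0.0011,"dz":-0.0288,"twist":0,"grip":-1},{"dx":-0.0072,"dy":-0.0013,"dz":-0.0364,"twist":0,"grip":-1}]' | grep -E "eef|force:"
```

```text
eef_pos: [0.4855, -0.1578, 0.1324]
force: [1.4, -1.1, 0.9]
gripper_force: 0.5
eef_pos: [0.4713, -0.1604, 0.0981]
force: [1.9, 0.2, 0.1]
gripper_force: 0.5
eef_pos: [0.4643, -0.1617, 0.0617]
force: [0.9, 0.7, 2.0]
gripper_force: 0.5
```

```bash
python3 -m crank '[{"dx":-0.0003,"dy":0,"dz":-0.004,"twist":0,"grip":-1},{"dx":-0.0006,"dy":0,"dz":-0.008,"twist":0,"grip":-1},{"dx":-0.0008,"dy":0,"dz":-0.011,"twist":0,"grip":-1},{"dx":-0.001,"dy":0,"dz":-0.014,"twist":0,"grip":-1},{"dx":-0.001,"dy":0,"dz":-0.016,"twist":0,"grip":-1}]' | grep -E "eef|force:"
```

```text
eef_pos: [0.4632, -0.1618, 0.0461]
force: [-0.7, -0.2, 0.9]
gripper_force: 0.4
```

```bash
python3 -m crank '[{"dx":0,"dy":0,"dz":-0.0005,"twist":0,"grip":-1},{"dx":0,"dy":0,"dz":-0.001,"twist":0,"grip":-1},{"dx":0,"dy":0,"dz":-0.002,"twist":0,"grip":-1},{"dx":0,"dy":0,"dz":-0.003,"twist":0,"grip":-1},{"dx":0,"dy":0,"dz":-0.003,"twist":0,"grip":-1}]' | grep -E "eef|force:"
```

```text
eef_pos: [0.4635, -0.1617, 0.0451]
force: [-6.8, 2.7, 20.0]
gripper_force: 9.8
```

The frame is down: z reads 0.045 with firm contact. I'll release and check.

```bash
python3 -m crank '[{"dx":0,"dy":0,"dz":0.01,"twist":0,"grip":-1},{"dx":0,"dy":0,"dz":0.04,"twist":0,"grip":-1},{"dx":-0.02,"dy":0,"dz":0.08,"twist":0,"grip":-1},{"dx":-0.04,"dy":0.02,"dz":0.12,"twist":0,"grip":-1},{"dx":-0.04,"dy":0.06,"dz":0.15,"twist":0,"grip":-1}]' | grep -E "eef|force:"
python3 -m crank '[{"dx":0,"dy":0.04,"dz":0,"twist":0,"grip":-1},{"dx":0,"dy":0.08,"dz":0,"twist":0,"grip":-1},{"dx":0,"dy":0.12,"dz":0,"twist":0,"grip":-1},{"dx":0,"dy":0.16,"dz":0,"twist":0,"grip":-1},{"dx":0,"dy":0.2,"dz":0,"twist":0,"grip":-1}]' | grep -E "eef|force:"
python3 -c "
from h import *
snap('top','t6.png',(190,150,350,290),4)"
```

```text
eef_pos: [0.4228, -0.1154, 0.1846]
force: [1.9, 0.0, -0.5]
gripper_force: 0.0
eef_pos: [0.4243, 0.0877, 0.1832]
force: [1.9, -0.1, -0.5]
gripper_force: 0.0
```

View pics/t6.png

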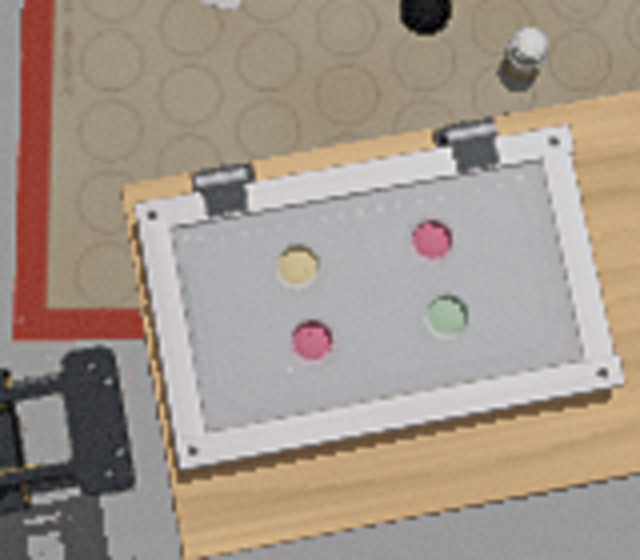

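The frame lies flat round the tray. A macaron fills every opening, at (297,266), (432,239), (312,341) and (447,315). The arm is clear, so I'm handing in.

```bash
python3 -c "
from h import *
print(arm.job_done(), arm.get_state()['t'])"
```

```text
the job is handed in; nothing more can be done
the job is handed in; nothing more can be done
```

The job is handed in (no verdict was returned): the tray was pushed home square against both stops, the frame was lowered gently until flat round it, each macaron shows under its opening, and the arm is clear.

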